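Overhang the drilling plate above the catch cup and hold it

ROBOT

A 6-joint arm with a two-finger parallel gripper is mounted at the origin on the work surface. World frame = base frame: x ahead of the robot, y to its left, z up, the work surface at z = 0. Lengths are in mm, angles in rad, forces in N, time in s.
With the tool pointing down it reaches from about 400 to 925 mm from the base axis. Payload 12.5 kg.
Tool frame: the origin (TCP) lies midway between the tips of the shut fingers; the grasp point (between the pads) lies 19 mm behind it; z points along the fingers, y is the line along which they close (so a half turn about z gives the same grasp; the last joint's range is limited). The gripper opens to 95 mm and grips with 3 to 60 N. Pads are 20 mm wide; open, the fingers measure 119 mm over their backs; the gripper's body (75 mm by 180 mm) begins 59 mm behind the grasp point.
Start: joints at [1.128, 0.491, 1.559, -0, 1.092, -0.106], TCP at [206.527, 589.91, 214.661] pointing down, gripper open.
Joint ranges: [-3.1, 3.1], [-0.84, 2.19], [0.05, 2.79], [-1.13, 4.28], [0.06, 2.93], [-2.69, 2.69]. Speed limits (rad/s): [2.22, 2.22, 2.79, 3.14, 3.14, 3.14].

INTERFACE

Orientations are given as [roll, pitch, yaw] about the fixed x, y, z axes, in that order (R = Rz(yaw) Ry(pitch) Rx(roll)).
In Python, from cell import state, read_camera, camera_info, env gives the robot as it stands.
- The arm moves only by the tool move_arm, never from a script. Its argument "commands" is a list of rows, each a list of 3 entries, a list of its own where there are three numbers: the shift along the world's x, y, z in cm, then the turn, a rotation vector about the world's x, y, z in degrees, then the opening, from 0 (shut) to 1 (fully open). A call has 1 to 10 rows; each row shifts and turns the commanded pose from where the row before left it; what a row does not reach is not made up. A row lasts 1/10 s, in which the tool goes at most 50 mm and 8.59 degrees, less where a joint would pass 70% of its speed; a pose out of reach is approached as far as the arm can. A call with a gripper value outside its range is refused whole. The fingers move at their own pace and stop on an object; the grip force is fixed at half the most. Time passes only in rows, so rows that do not move let the fingers close. It gives the time, the measured TCP pose, the force, the opening and the grip force at its end, in the units of the state.
- state(): the state, without advancing time (a new reading comes with each control period).
- read_camera(name): name is "scene" or "side" or "wrist"; returns the picture (480x640x3 uint8, blue, green, red); there is no depth.
- camera_info(name): a dict with "K" (3x3 intrinsics, pixels), "cam_to_world" (4x4, takes a point from camera to world coordinates). Camera axes: x right, y down, z forward; pixel columns grow to the right and rows downward; lengths in mm; the calibration is good to about 2 mm. A picture is of the moment at which its call begins: read the wrist's pose just before it. camera_info takes no time and is no camera call; for the wrist camera it gives the pose at the moment of the call.
- env.job_done(): hands the job in; it is judged then, once.
The state is a dict: "t": time; "joints": joint angles; "qvel": joint speeds; "tau": joint torques, N m; "eef_pos": TCP position; "tcp_rot": TCP orientation; "ft_force": force on the tool from outside, world axes, zero at the start; "moment": the same for the moment, N m; "opening": opening from 0.0 (shut) to 1.0 (fully open); "grip_force": force on a finger pad.
Only numpy, scipy, OpenCV 4.12 (cv2) and the standard library are available. Lean on these libraries where they do the work, as an engineer would, in place of code of your own. Each camera call takes 0.05 s, during which the arm holds its last target. There are 200 camera calls.

TASK

First slide the small steel catch cup along the table, without lifting it, from the ring it stands on to the middle of the empty ring in front of the riser's open edge, and let go of it. Then slide the plywood drilling plate, flat on the riser and square to the edge, out over the cup until the dark scored line across it lies exactly over the riser's edge and its hole is over the cup's mouth. It would now tip over the edge, so finish while still holding it level there with the gripper (do not let go), and leave the mouse, bin, tape and screwdriver alone.

Things in the scene. Friction and masses are not known exactly. Their poses are not given: they have to be found in the camera images.
- riser: grey fixed bench riser, a low stand 200 wide (its x) x 300 deep (its y) x 90 high, on the table. Origin on the table right under the middle of its open working edge; its +y points outward from that edge, away from the riser, over the ring; the riser fills y from -300 to 0. Its upright sides end 15 behind the working edge.
- riser_edge (a point): middle of the riser's working edge, on its top surface (90 above the table); axes as riser, +y is outward.
- work_ring (a point): centre of the empty printed ring (76 across, flat on the table) where the cup must go, 75 in front of the riser's edge.
- cup_mid (a point): centre of the open round steel catch cup, half-way up: 54 across, 65 high, wall 3, about 0.2 kg; upright when z is up. It stands on the table near the middle of the park ring. Squeezed hard near its rim it tilts as it is dragged; taken at half height or below, lightly, it slides upright.
- plate_cleat (a point): centre of the wooden cleat, the upright grip on the tail of the plate: 60 along the plate's x, 24 along its y, 45 high, rising from the plate's top (22.5 above that). It lies 80 from the plate's middle, on the tail (-y) side; 28 of bare plate lie behind it. Axes as the plate: +y towards the plate's outer end, z up.
- plate_mark (a point): middle of the dark scored line across the loose plywood plate, on its top. Plate 110 (x) x 240 (y) x 9 thick, about 0.35 kg; line 130 from the outer (+y) end, 110 from the tail, 70 from the cleat's centre. At first it lies wholly on the riser, outer end 10 to 50 behind the edge. It balances 30 to 50 outward of the line: with the line at the edge it tips unless held.
- plate_hole (a point): centre of the 12 hole through the plate, on its top surface, 75 outward of the scored line. Beyond it, on the plate's outer end, a black motor block 46 x 32, 26 high, with a stub shaft 6 high.
- mouse: bystander: white computer mouse, 60 x 100 x 32, on the table beyond the riser's edge corner, origin under its middle.
- parts_bin: bystander: blue open parts bin, 120 x 160 x 60, on the table on the far side of the riser, origin under its middle.
- tape: bystander: roll of yellow tape lying flat, 90 across, 20 high, on the table outward of the cup, origin under its middle.
- driver: bystander: screwdriver lying on the table on the robot's side of the riser, origin under it.
- park_ring: centre of the second, like ring, on which the cup stands at first, 120 to 160 farther out than the work ring and up to 40 to one side; flat on the table.
Mind the look-alikes: they are no part of the job. Of the things like the part that bears cup_mid, leave any that is blue, purple or yellow; of the rest the smaller one is meant.

How it is judged (in metres and radians):
On the way:
1. the cup stands upright in the work ring and is let go, while the plate still lies wholly on the riser (horizontal distance between cup_mid and work_ring below 0.012 m and angle between cup_mid's own z axis and vertical below 0.1 rad and height (world z) of cup_mid below 0.0375 m and contact force between the fingers and cup below 0.05 N and linear speed of cup below 0.01 m/s and y of plate_mark in the frame of riser_edge below -0.1 m), for 0.2 s.
At the end, for the whole second after the job is handed in: Cup upright, released, within 12 mm of the work ring's centre; plate flat on the riser, square within 0.1 rad, line within 5 mm of the edge, hole within 18 mm of the cup's axis, at rest, clear of the cup, held by the fingers (over 1.5 N) (horizontal distance between cup_mid and work_ring below 0.012 m and angle between cup_mid's own z axis and vertical below 0.1 rad and height (world z) of cup_mid below 0.0375 m and contact force between each of the fingers, plate and cup below 0.05 N and y of plate_mark in the frame of riser_edge between -0.005 and 0.005 m and z of plate_mark in the frame of riser_edge between 0.004 and 0.014 m and horizontal distance between plate_hole and cup_mid below 0.018 m and angle between the y axis of plate_mark and the y axis of riser_edge, either way round below 0.1 rad and angle between plate_mark's own z axis and vertical below 0.05 rad and contact force between the fingers and plate above 1.5 N and contact force between plate and riser above 0.2 N and linear speed of each of plate, cup below 0.01 m/s); the arm keeps its last pose, push and grip.
It fails at once if the cup is lifted off the table or tipped (height (world z) of cup_mid above 0.0425 m or angle between cup_mid's own z axis and vertical above 0.25 rad).
It fails at once if the plate is lifted off the riser or tips (z of plate_mark in the frame of riser_edge above 0.024 m or angle between plate_mark's own z axis and vertical above 0.15 rad).
It fails at once if a bystander is disturbed (distance of any of mouse, parts_bin, tape, driver from where it was at the start of the episode above 0.02 m).
It also fails if it takes over 51 s, if anything falls off the work surface, if the arm or the gripper's body presses on something with over 40 N, if the wrist force passes 120 N, or if a joint passes its speed limit or range.

## Working session

There is one attempt and no reset: what is moved stays moved. The work goes in short steps, Python scripts to look and compute and a tool call to move; the robot and the scene stay as the last step left them, time stands still between calls to the robot, and variables do not carry over. Pictures are saved under pics/ and viewed, at most 10 in all, crops included, and the job is handed in when it is done.

Besides the shell and the picture viewer there is one more tool, called after "Request:" as name(argument=value, ...) on one line, values as JSON. move_arm: Moves the arm, as the interface text tells. Its arguments: {"type":"object","properties":{"commands":{"type":"array"}},"required":["commands"]}

```bash
mkdir -p pics; ls
cat > h.py <<'E'
import numpy as np, cv2
from cell import state, read_camera, camera_info, env
def snap(n,f):
    i=camera_info(n); im=read_camera(n); cv2.imwrite(f'pics/{f}.png',im); np.savez(f'pics/{f}.npz',K=i['K'],T=i['cam_to_world']); return im
def pt(f,u,v,z):
    d=np.load(f'pics/{f}.npz'); K=d['K'];T=d['T']
    r=T[:3,:3]@np.linalg.solve(K,[u,v,1.]); o=T[:3,3]; return (o+r*(z-o[2])/r[2])
def px(f,P):
    d=np.load(f'pics/{f}.npz'); p=np.linalg.inv(d['T'])@np.r_[P,1]; q=d['K']@p[:3]; return q[:2]/q[2]
E
python3 - <<'E'
from h import *
a=snap('scene','s0'); b=snap('side','d0'); s=state(); print(s['eef_pos'],s['tcp_rot'],s['opening'],s['t'])
for f in('s0','d0'): d=np.load(f'pics/{f}.npz'); print(d['T'].round(2).tolist(),d['K'][0,0])
E
```

```text
pics
[206.4374089  589.69318995 214.1405349 ] [-3.14063560e+00 -9.53011185e-05  2.80478193e+00] 0.9998878444978597 0.1
[[-0.4, 0.8, -0.45, 1029.54], [0.92, 0.34, -0.19, 306.78], [0.0, -0.49, -0.87, 983.32], [0.0, 0.0, 0.0, 1.0]] 575.1788188268365
[[1.0, -0.01, 0.04, 529.81], [-0.04, -0.51, 0.86, -544.86], [0.01, -0.86, -0.51, 520.62], [0.0, 0.0, 0.0, 1.0]] 460.73213598410865
```

View pics/s0.png

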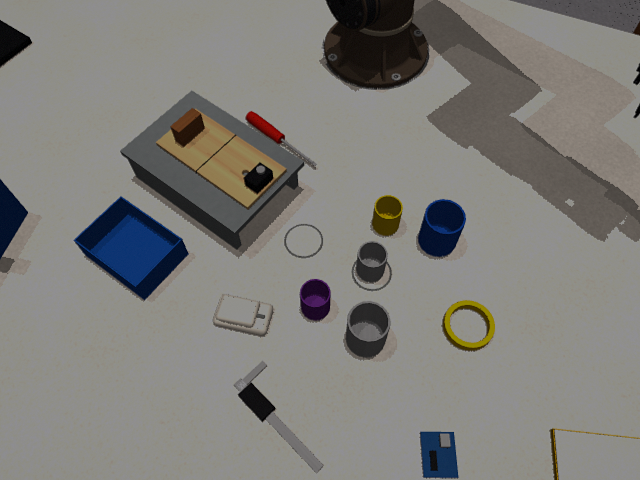

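View pics/d0.png

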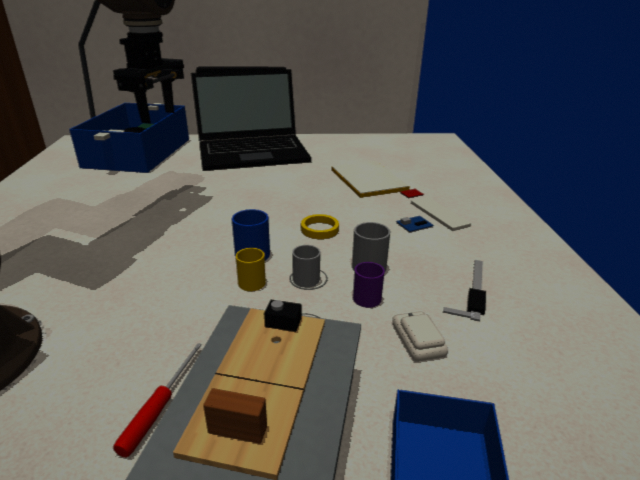

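The scene picture shows the steel cup at about (371,262) on the park ring, with the work ring at (304,240). The plate's scored line is at about (215,150), the cleat at (188,127), and decoy cups (yellow, purple, blue, large grey) stand around the steel one. Next I enlarge this.

Run:
```python
import cv2
a=cv2.imread('pics/s0.png')
cv2.imwrite('pics/c1.png',cv2.resize(a[85:255,115:335],None,fx=3.6,fy=3.5,interpolation=cv2.INTER_CUBIC))
cv2.imwrite('pics/c2.png',cv2.resize(a[180:360,270:480],None,fx=3.8,fy=3.3,interpolation=cv2.INTER_CUBIC))
```

```text
(no output)
```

View pics/c1.png

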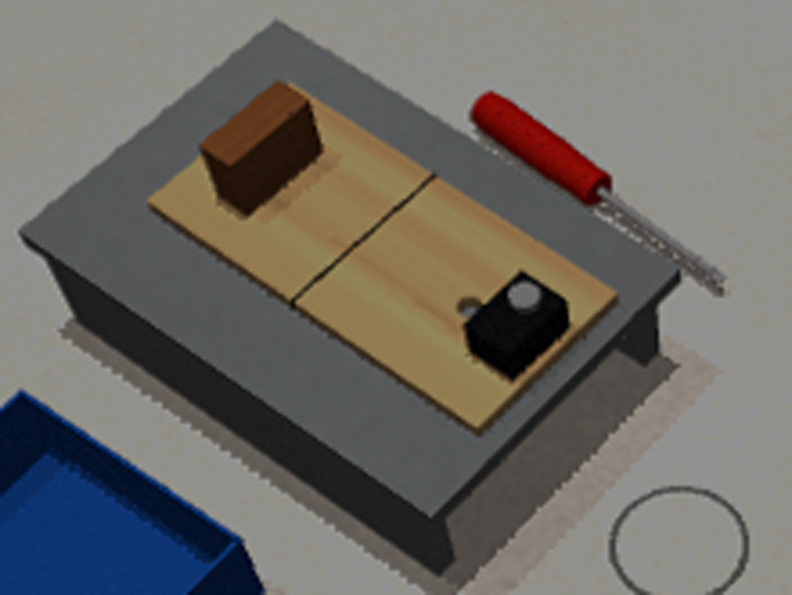

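View pics/c2.png

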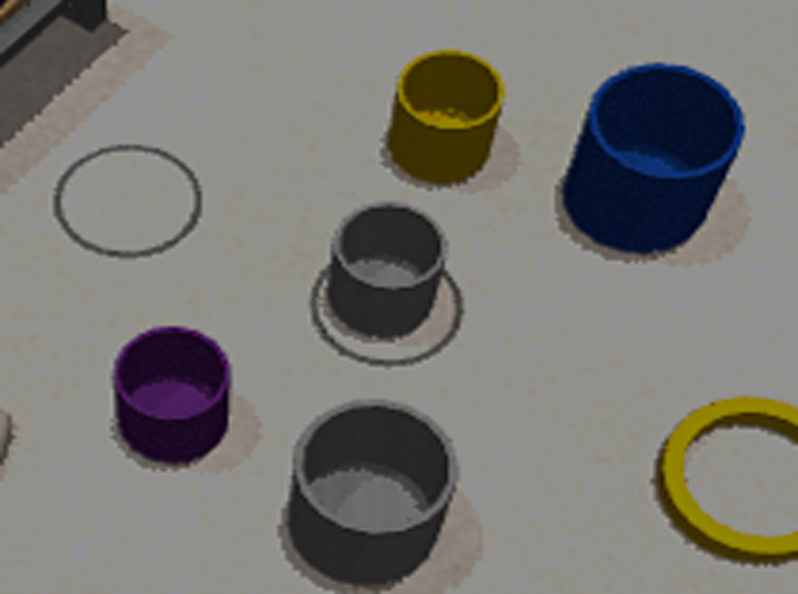

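Run:
```python
from h import *
from scipy.optimize import least_squares as ls
c1=lambda u,v:(115+(u+.5)/3.6-.5,85+(v+.5)/3.5-.5)
c2=lambda u,v:(270+(u+.5)/3.8-.5,180+(v+.5)/3.3-.5)
R=lambda a:np.array([[np.cos(a),-np.sin(a)],[np.sin(a),np.cos(a)]])
def fit(px_,mod,z):
    W=np.array([pt('s0',*c1(*p),z)[:2] for p in px_]); M=np.array(mod,float)
    f=lambda q:((M@R(q[2]).T+q[:2])-W).ravel()
    best=min((ls(f,[*W.mean(0),a]) for a in np.arange(-3,3,.7)),key=lambda r:r.cost)
    print(best.x.round(3),np.degrees(best.x[2]).round(2),'res',best.fun.round(1)); return best.x
# which side is +x? outward y; x = y cross z
print('riser')
r=fit([(680,275),(432,516),(278,22),(22,235)],[(-100,0),(100,0),(-100,-300),(100,-300)],90)
r2=fit([(680,275),(432,516),(278,22),(22,235)],[(100,0),(-100,0),(100,-300),(-100,-300)],90)
print('plate(mark)')
P=[(617,297),(480,433),(288,84),(152,202),(433,177),(293,303)]
for s in(1,-1): p=fit(P,[(s*55,130),(-s*55,130),(s*55,-110),(-s*55,-110),(s*55,0),(-s*55,0)],99)
for n,q,z in [('work',(128,201),0),('park',(387,303),0),('cup',(389,246),65),('yel',(450,88),65),('pur',(172,372),65),('big',(376,467),80),('blue',(666,121),90)]:
    print(n,pt('s0',*c2(*q),z).round(1))
for n,q,z in [('cleat1',(200,150),99+45),('c2',(277,82),144),('c3',(312,105),144),('c4',(233,168),144)]: print(n,pt('s0',*c1(*q),z).round(1))
for n,q in [('cupL',(333,246)),('cupR',(446,246))]: print(n,pt('s0',*c2(*q),65).round(1))
for n,(u,v) in [('cup',(306.5,252)),('mouse',(421,335))]: print('side',n,pt('d0',u,v,65).round(1),pt('d0',u,v,32).round(1))
print('mouse scene',pt('s0',243,313,16).round(1))
```

```text
riser
[ 5.28657e+02 -1.18740e+01 -2.54000e-01] -14.54 res [-2.6  1.1  3.3  1.6 -0.7 -0.2  0.  -2.5]
[ 5.28683e+02 -1.18810e+01 -2.54000e-01] -14.55 res [ 191.   -49.1 -190.2   51.8  192.9  -50.5 -193.6   47.8]
plate(mark)
[ 4.84896e+02 -1.48612e+02 -2.82000e-01] -16.13 res [ 106.9  -29.8 -104.5   27.4  103.6  -27.4 -106.2   27.9  105.8  -27.9
 -105.6   29.8]
[ 4.85010e+02 -1.48644e+02 -2.64000e-01] -15.11 res [-1.1  0.4 -0.6 -1.6 -0.3  1.6  1.7 -2.3 -0.   1.7  0.4  0.1]
work [545.   58.6   0. ]
park [554.8 204.8   0. ]
cup [553.6 200.1  65. ]
yel [446.3 191.6  65. ]
pur [662.8 135.7  65. ]
big [681.1 241.4  80. ]
blue [441.5 297.   90. ]
cleat1 [ 494.1 -233.3  144. ]
c2 [ 436.4 -220.3  144. ]
c3 [ 443.4 -195.2  144. ]
c4 [ 497.9 -211.3  144. ]
cupL [564.1 175.7  65. ]
cupR [542.9 224.9  65. ]
side cup [554.  195.8  65. ] [555.7 249.4  32. ]
side mouse [714.  -40.5  65. ] [727.3  -3.9  32. ]
mouse scene [731.1  24.3  16. ]
```

The enlarged crops put the cup's rim centre at about (372,254) in the scene image and the plate's line ends at (196,171) and (235,135). My fits give cup ≈ (554,200), ring ≈ (546,60), and plate yaw ≈ -15°, with its line 143 mm behind the edge. I move above the cup and look with the wrist camera.

Request:
move_arm(commands=[[[3,-3.4,0],[0,0,6],1],[[3,-3.4,0],[0,0,6],1],[[3,-3.4,0],[0,0,6],1],[[3,-3.4,0],[0,0,6],1],[[3,-3.4,0],[0,0,6],1],[[3,-3.4,0],[0,0,6],1],[[3,-3.4,0],[0,0,6],1],[[3,-3.4,0],[0,0,6],1],[[3,-3.4,0],[0,0,6],1],[[3,-3.4,0],[0,0,6],1]])

```text
t: 1.1
eef_pos: [507.4, 248.3, 214.5]
tcp_rot: [3.141, -0.0, -2.427]
ft_force: [0.3, 0.5, 0.2]
opening: 1.0
grip_force: 0.0
```

Request:
move_arm(commands=[[[3,-3.4,0],[0,0,6],1],[[1.7,-1.6,0],[0,0,6],1],[[0,0,0],[0,0,2.3],1],[[0,0,0],[0,0,0],1],[[0,0,0],[0,0,0],1]])

```text
t: 1.6
eef_pos: [553.2, 200.0, 214.4]
tcp_rot: [3.141, -0.0, -2.183]
ft_force: [-0.2, -0.0, 0.3]
opening: 1.0
grip_force: 0.0
```

Run:
```python
from h import *
s=state(); print(s['eef_pos'],s['tcp_rot'],s['t'],s['ft_force'])
snap('wrist','w1')
```

```text
[553.21271341 200.04735325 214.43736865] [ 3.14105936e+00 -3.87616268e-04 -2.18290565e+00] 1.6 [-0.21292419 -0.0362272   0.30396805]
```

View pics/w1.png

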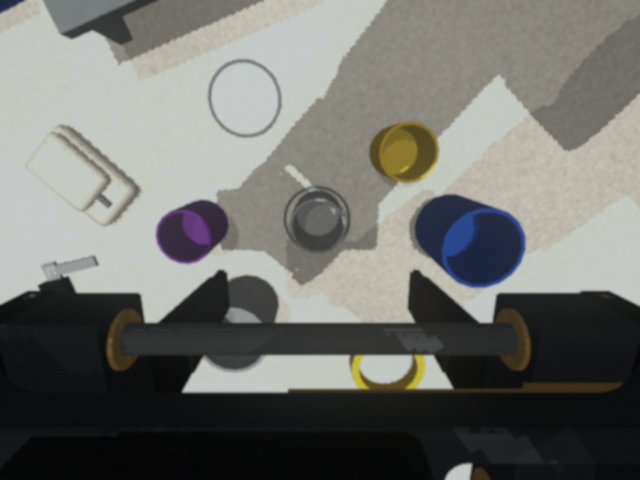

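Run:
```python
from h import *
for n,u,v,z in [('work',245,98,0),('rim?',317.5,218.5,65),('ring?',317.5,219,0),('yel',408,152,78),('pur',187,236,62)]: print(n,pt('w1',u,v,z).round(1))
print(np.load('pics/w1.npz')['T'].round(2).tolist(),np.load('pics/w1.npz')['K'][0,0])
for P in [(553,200,0),(553,200,65),(580,200,65)]: print(P,px('w1',P))
a=cv2.imread('pics/w1.png'); A=cv2.resize(a[170:270,260:380],None,fx=6,fy=6,interpolation=cv2.INTER_CUBIC)
cv2.imwrite('pics/c3.png',cv2.convertScaleAbs(A,alpha=1.5))
```

```text
work [545.3  56.6   0. ]
rim? [549.2 193.   65. ]
ring? [557.3 204.3   0. ]
yel [450.7 187.9  78. ]
pur [662.2 135.4  62. ]
[[-0.82, 0.55, 0.15, 511.27], [0.57, 0.79, 0.21, 139.82], [0.0, 0.26, -0.97, 384.99], [0.0, 0.0, 0.0, 1.0]] 346.70374830574553
(553, 200, 0) [318.43726371 213.82751183]
(553, 200, 65) [318.51014378 226.70140277]
(580, 200, 65) [295.43263089 242.50417321]
```

View pics/c3.png

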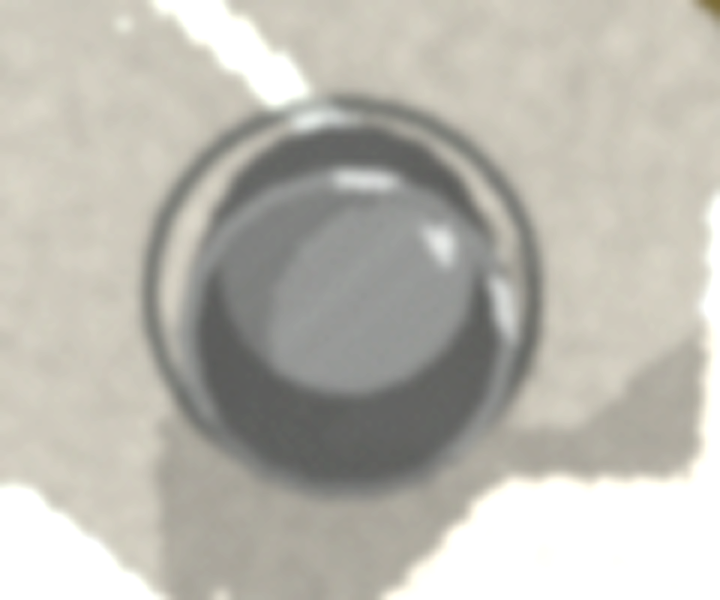

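The crop shows the rim ellipse centred at wrist pixel (317.6,225.3), which puts the cup at about (553,199). The work ring is at about (545.5,58). I descend around the cup and grip it at half height.

Request:
move_arm(commands=[[[0,-0.1,-4],[0,0,0],1],[[0,0,-4],[0,0,0],1],[[0,0,-4],[0,0,0],1],[[0,0,-3],[0,0,0],1],[[0,0,-2.5],[0,0,0],1],[[0,0,-2],[0,0,0],1],[[0,0,-1],[0,0,0],1],[[0,0,0],[0,0,0],1],[[0,0,0],[0,0,0],1]])

```text
t: 2.55
eef_pos: [553.8, 199.3, 10.4]
tcp_rot: [-3.141, 0.001, -2.181]
ft_force: [-0.4, 0.1, -0.3]
opening: 0.999
grip_force: 0.0
```

Request:
move_arm(commands=[[[0,0,0],[0,0,0],0.65],[[0,0,0],[0,0,0],0.6],[[0,0,0],[0,0,0],0.57],[[0,0,0],[0,0,0],0.55],[[0,0,0],[0,0,0],0.53],[[0,0,0],[0,0,0],0.53],[[0,0,0],[0,0,0],0.53]])

```text
t: 3.25
eef_pos: [553.5, 198.9, 9.7]
tcp_rot: [3.141, -0.0, -2.182]
ft_force: [-0.7, 0.1, 1.9]
opening: 0.572
grip_force: 30.0
```

Request:
move_arm(commands=[[[-0.04,-0.5,0],[0,0,1],0.53],[[-0.05,-0.8,0],[0,0,2],0.53],[[-0.05,-1,0],[0,0,2],0.53],[[-0.05,-1,0],[0,0,2],0.53],[[-0.05,-1,0],[0,0,2],0.53],[[-0.06,-1,0],[0,0,2],0.53],[[-0.05,-1,0],[0,0,2],0.53],[[-0.05,-1,0],[0,0,2],0.53],[[-0.05,-1,0],[0,0,2],0.53],[[-0.05,-1,0],[0,0,2],0.53]])

```text
t: 4.25
eef_pos: [548.2, 116.1, 9.9]
tcp_rot: [-3.122, -0.028, -1.867]
ft_force: [1.2, 10.9, 16.7]
opening: 0.571
grip_force: 30.0
```

Request:
move_arm(commands=[[[-0.06,-1,0],[0,0,1],0.53],[[-0.06,-1,0],[0,0,0],0.53],[[-0.06,-1,0],[0,0,0],0.53],[[-0.06,-1,0],[0,0,0],0.53],[[-0.06,-0.5,0],[0,0,0],0.53],[[0,-0.2,0],[0,0,0],0.53],[[0,0,0],[0,0,0],0.53],[[0,0,0],[0,0,0],0.53]])

```text
t: 5.05
eef_pos: [544.0, 78.6, 9.3]
tcp_rot: [-3.104, -0.054, -1.865]
ft_force: [1.3, 11.4, 30.8]
opening: 0.567
grip_force: 30.0
```

Run:
```python
from h import *
a=snap('scene','s1'); print(px('s1',(545.5,58.5,0)))
cv2.imwrite('pics/c4.png',cv2.resize(a[150:290,230:430],None,fx=4,fy=4,interpolation=cv2.INTER_CUBIC))
```

```text
[303.13507567 240.75931106]
```

View pics/c4.png

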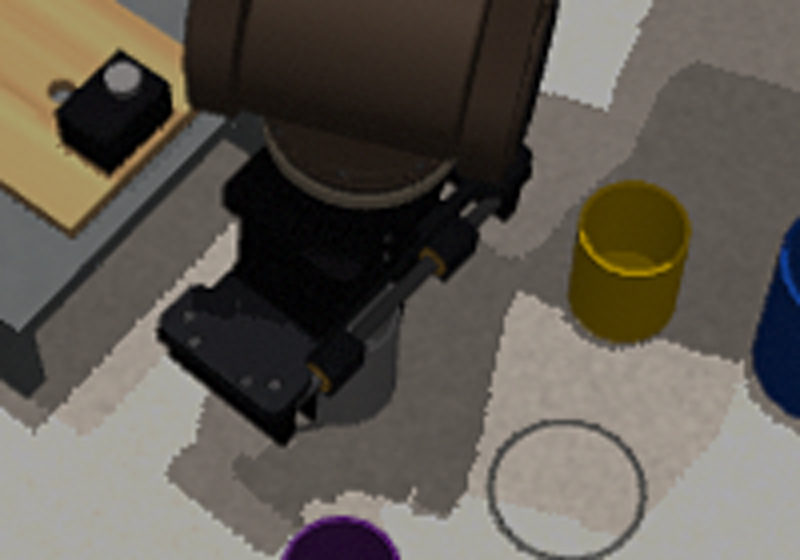

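The picture shows the cup short of the ring, with the tool slightly tilted. Joint 6 is probably at its limit, so I check that.

Run:
```python
from h import *
from scipy.spatial.transform import Rotation as Ro
s=state(); print(s['joints'],s['eef_pos'],s['tcp_rot'],s['ft_force'],s['moment'],s['tau'])
R=Ro.from_euler('xyz',s['tcp_rot']); print(R.as_matrix().round(3))
for y in (-125,-115,-107): 
    T=Ro.from_euler('xyz',[np.pi,0,np.radians(y)]); print(y,np.degrees((T*R.inv()).as_rotvec()).round(2))
```

```text
[ 0.05482842  0.6756517   1.92190021 -0.12552872  0.53057072 -2.68561544] [543.94140341  78.60280594   9.32871554] [-3.10405462 -0.0538236  -1.86507561] [ 0.64522814 11.05748163 30.50079011] [ 2.23939579  0.45782155 -0.13155419] [ -6.0346891  -43.51786137  -6.95843026  -1.73330706   0.30417108
  -0.21880886]
[[-0.29  -0.957  0.02 ]
 [-0.956  0.288 -0.062]
 [ 0.054 -0.037 -0.998]]
-125 [  3.73   0.59 -18.19]
-115 [ 3.65  0.91 -8.19]
-107 [ 3.58  1.16 -0.2 ]
```

Request:
move_arm(commands=[[[0,0,0],[0.6,0.1,-2.2],0.53],[[0,0,0],[0.8,0.2,-2.2],0.53],[[0,0,0],[0.8,0.2,-2.2],0.53],[[0,0,0],[0.8,0.2,-2.2],0.53],[[0,0,0],[0.7,0.1,-2.4],0.53],[[0,0,0],[0,0,0],0.53],[[0,0,0],[0,0,0],0.53]])

```text
t: 5.8
eef_pos: [544.1, 77.2, 8.9]
tcp_rot: [3.141, 0.0, -2.058]
ft_force: [3.3, -0.5, 23.7]
opening: 0.566
grip_force: 30.0
```

Run:
```python
from h import *
from scipy.spatial.transform import Rotation as Ro
s=state(); print(s['joints'],s['eef_pos'],s['tcp_rot'],s['ft_force'],s['moment'])
R=Ro.from_euler('xyz',s['tcp_rot'])
T=Ro.from_euler('xyz',[np.pi,0,np.radians(-118)]); print(np.degrees((T*R.inv()).as_rotvec()).round(2))
```

```text
[ 2.05376468e-02  6.77686307e-01  1.91490732e+00  6.81791909e-04
  5.49166272e-01 -2.63403296e+00] [544.11052311  77.18699359   8.87270132] [ 3.14127347e+00  2.29589203e-04 -2.05839999e+00] [ 3.33598254 -0.5347752  23.68294596] [-0.44776109 -0.39710269  0.10517527]
[-0.02 -0.01 -0.06]
```

Request:
move_arm(commands=[[[0,0,0.05],[0,0,-2],0.53],[[0,0,0.05],[0,0,-2],0.53],[[0,-0.3,0],[0,0,-2],0.53],[[0,0,0],[0,0,0],0.53]])

```text
t: 6.2
eef_pos: [543.5, 74.7, 9.1]
tcp_rot: [3.139, 0.001, -2.165]
ft_force: [4.4, 5.4, 15.0]
opening: 0.565
grip_force: 30.0
```

Request:
move_arm(commands=[[[0,0,0.05],[0,0,0],0.53],[[0,0,0.05],[0,0,0],0.53],[[0.05,-0.4,0],[0,0,0],0.53],[[0.05,-0.5,0],[0,0,0],0.53],[[0.05,-0.5,0],[0,0,0],0.53],[[0.05,-0.2,0],[0,0,0],0.53],[[0,0,0],[0,0,0],0.53],[[0,0,0],[0,0,0],0.53]])

```text
t: 7.0
eef_pos: [543.3, 58.6, 9.1]
tcp_rot: [3.135, -0.003, -2.164]
ft_force: [0.1, 3.4, 10.2]
opening: 0.568
grip_force: 30.0
```

Run:
```python
from h import *
s=state(); print(s['joints'].round(3),s['eef_pos'],s['tcp_rot'],s['ft_force'],s['moment'])
a=snap('side','d1'); b=snap('scene','s2')
print(px('d1',(545.5,58.5,0)),px('d1',(545.5,58.5,65)))
A=cv2.resize(a[200:360,200:400],None,fx=3,fy=3,interpolation=cv2.INTER_CUBIC)
B=cv2.resize(b[160:300,230:340],None,fx=480/140,fy=480/140,interpolation=cv2.INTER_CUBIC)
cv2.imwrite('pics/c5.png',cv2.convertScaleAbs(np.hstack([A[:,150:550],B]),alpha=1.4))
```

```text
[-0.014  0.676  1.918  0.003  0.554 -2.565] [543.33685289  58.62806136   9.05762512] [ 3.13502506e+00 -2.58535479e-03 -2.16368839e+00] [ 0.12472813  3.44019327 10.17495007] [ 0.57881732  0.11178696 -0.03684886]
[303.98627479 326.77289969] [303.95121596 296.13759334]
```

View pics/c5.png

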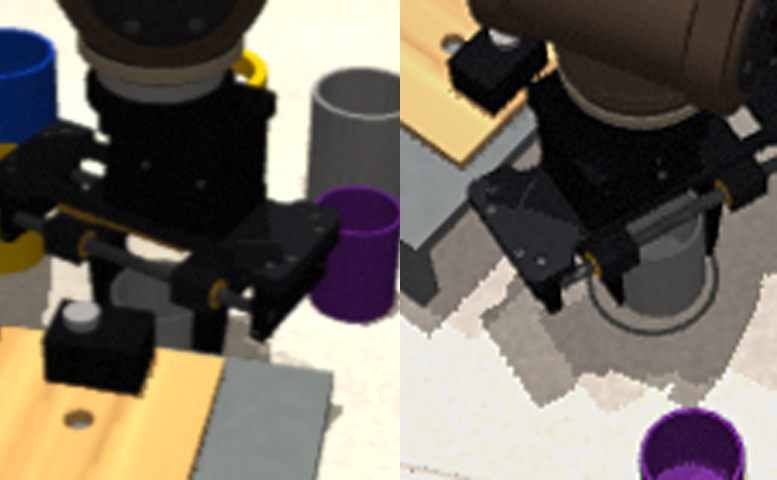

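Request:
move_arm(commands=[[[0.2,0,0],[0,0,0],0.53],[[0,0,0],[0,0,0],0.53],[[0,0,0],[0,0,0],0.6],[[0,0,0],[0,0,0],0.65],[[0,0,0],[0,0,0],0.75],[[0,0,0],[0,0,0],0.9],[[0,0,0],[0,0,0],1],[[0,0,0],[0,0,0],1],[[0,0,0],[0,0,0],1]])

```text
t: 8.0
eef_pos: [545.2, 58.6, 8.4]
tcp_rot: [3.135, -0.003, -2.164]
ft_force: [0.2, -0.2, 0.1]
opening: 0.98
grip_force: 0.0
```

Request:
move_arm(commands=[[[0,0,1],[0,0,0],1],[[0,0,2],[0,0,0],1],[[0,0,3],[0,0,0],1],[[0,0,4],[0,0,0],1],[[0,0,4],[0,0,0],1],[[0,0,4],[0,0,0],1],[[0,0,2],[0,0,0],1],[[0,0,0],[0,0,0],1]])

```text
t: 8.8
eef_pos: [546.0, 58.7, 212.1]
tcp_rot: [3.139, -0.0, -2.164]
ft_force: [0.8, -0.3, 0.2]
opening: 0.999
grip_force: 0.0
```

Run:
```python
from h import *
s=state(); print(s['joints'].round(3),s['eef_pos'],s['tcp_rot'],s['ft_force'])
a=snap('wrist','w2')
for P in [(545.5,58.5,0),(545.5,58.5,65),(545.5,58.5,3)]: print(px('w2',P))
u,v=px('w2',(545.5,58.5,30)).astype(int); x0,y0=max(u-100,0),max(v-75,0); print(x0,y0)
A=cv2.resize(a[y0:y0+150,x0:x0+200],None,fx=4,fy=4,interpolation=cv2.INTER_CUBIC)
cv2.imwrite('pics/c6.png',cv2.convertScaleAbs(A,alpha=1.5))
```

```text
[-1.400e-02  3.870e-01  1.748e+00  1.000e-03  1.009e+00 -2.563e+00] [546.01668373  58.68010872 212.1108608 ] [ 3.13940001e+00 -4.54313609e-05 -2.16395651e+00] [ 0.81617611 -0.29391363  0.23050338]
[318.32148438 213.90879851]
[318.48419712 226.91402397]
[318.32782832 214.41585403]
218 144
```

View pics/c6.png

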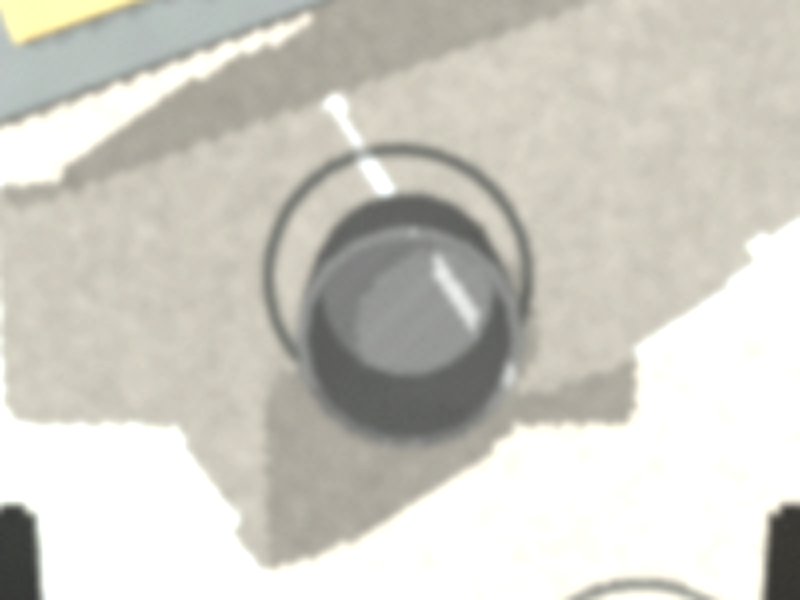

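Run:
```python
from h import *
r=pt('w2',317.2,212.1,0); c=pt('w2',320.4,227.1,65); print(r,c,np.hypot(*(r-c)[:2]))
e1=pt('w2',217.6,174.1,90); e2=pt('w2',308.9,143.6,90); d=(e2-e1)[:2]; d/=np.hypot(*d); n=np.array([d[1],-d[0]]); print(e1,e2,np.degrees(np.arctan2(d[1],d[0])),'ring dist',(r-e1)[:2]@n,'cup',(c-e1)[:2]@n)
```

```text
[545.39197012  56.09458007   0.        ] [544.10804384  59.65540591  65.        ] 3.785227514524771
[586.70390302 -30.53411892  90.        ] [509.99106833  -8.27344218  90.        ] 163.81822742487077 ring dist 71.68363656643012 cup 74.74557923785488
```

The crop shows the rim centred at wrist pixel (320.4,227.1) and the ring at (317.2,212.1). The cup is therefore within 4 mm of the ring and 75 mm from the riser's edge. Now I go to the cleat.

Request:
move_arm(commands=[[[-0.8,-2.8,0],[0,0,-7],1],[[-0.8,-2.8,0],[0,0,-7],1],[[-0.8,-2.8,0],[0,0,-7],1],[[-0.8,-2.8,0],[0,0,-7],1],[[-0.8,-2.8,0],[0,0,-7],1],[[-0.8,-2.8,0],[0,0,-7],1],[[-0.8,-2.8,0],[0,0,-7],1],[[-0.8,-2.8,0],[0,0,-7],1],[[-0.8,-2.8,0],[0,0,-7],1],[[-0.7,-2.2,0],[0,0,-8],1]])

```text
t: 9.85
eef_pos: [465.1, -216.5, 207.2]
tcp_rot: [3.134, -0.005, 2.874]
ft_force: [0.1, 0.5, -0.5]
opening: 1.0
grip_force: 0.0
```

Request:
move_arm(commands=[[[0,0,0],[0,0,0],1],[[0,0,0],[0,0,0],1]])

```text
t: 10.05
eef_pos: [465.7, -215.2, 207.5]
tcp_rot: [3.134, -0.005, 2.881]
ft_force: [0.1, -0.1, -0.1]
opening: 1.0
grip_force: 0.0
```

Run:
```python
from h import *
s=state(); print(s['joints'].round(3),s['eef_pos'],s['tcp_rot'],s['ft_force'])
a=snap('wrist','w3')
for n,P in [('cleat',(467,-215.5,144)),('mark',(485,-148.6,99)),('edge',(528.7,-11.9,90))]: print(n,px('w3',P).round(1))
y=np.array([.2605,.9655])
# grey profile along plate axis, offset x=-40 (off hole/block) 
g=cv2.cvtColor(a,cv2.COLOR_BGR2GRAY)
X=np.array([.9655,-.2605])
for off in(-42,42):
  m=np.array([485,-148.6])+off*X
  for lo,hi,z in [(-12,12,99),(122,150,95)]:
    print(off,[(t,int(g[tuple(np.round(px('w3',[*(m+t*y),z])).astype(int)[::-1])]) if 0<=px('w3',[*(m+t*y),z])[0]<640 and 0<=px('w3',[*(m+t*y),z])[1]<480 else None) for t in range(lo,hi)])
# cleat brown mask
h=cv2.cvtColor(a,cv2.COLOR_BGR2HSV); u,v=px('w3',(467,-215.5,144)).astype(int); print(a[v-30:v+31:10,u],a[v,u-40:u+41:10])
```

```text
[-0.565  0.343  1.835  0.007  0.971 -1.879] [ 465.69276829 -215.17003265  207.54536064] [ 3.13382642 -0.00498604  2.88136963] [ 0.06318516 -0.06349626 -0.09004557]
cleat [317.8 255.8]
mark [400.4 239.6]
edge [562.2 244.5]
-42 [(-12, 107), (-11, 108), (-10, 108), (-9, 108), (-8, 108), (-7, 107), (-6, 108), (-5, 102), (-4, 86), (-3, 61), (-2, 57), (-1, 81), (0, 108), (1, 108), (2, 109), (3, 109), (4, 109), (5, 108), (6, 109), (7, 108), (8, 109), (9, 109), (10, 109), (11, 109)]
-42 [(122, 193), (123, 192), (124, 193), (125, 192), (126, 192), (127, 192), (128, 192), (129, 189), (130, 177), (131, 157), (132, 137), (133, 137), (134, 141), (135, 149), (136, 160), (137, 154), (138, 147), (139, 147), (140, 151), (141, 151), (142, 145), (143, 144), (144, 144), (145, 143), (146, 154), (147, 155), (148, 156), (149, 165)]
42 [(-12, 129), (-11, 130), (-10, 128), (-9, 129), (-8, 129), (-7, 129), (-6, 129), (-5, 122), (-4, 103), (-3, 73), (-2, 72), (-1, 100), (0, 122), (1, 128), (2, 129), (3, 129), (4, 129), (5, 129), (6, 129), (7, 128), (8, 129), (9, 103), (10, 70), (11, 42)]
42 [(122, 196), (123, 195), (124, 195), (125, 196), (126, 196), (127, 196), (128, 196), (129, 190), (130, 175), (131, 153), (132, 140), (133, 137), (134, 138), (135, 142), (136, 158), (137, 210), (138, 218), (139, 219), (140, 219), (141, 218), (142, 219), (143, 219), (144, 218), (145, 218), (146, 219), (147, 218), (148, 218), (149, 218)]
[[36 55 82]
 [34 54 82]
 [36 56 82]
 [35 55 81]
 [33 54 81]
 [36 55 82]
 [42 66 97]] [[ 67  93 112]
 [ 65  93 112]
 [ 41  61  82]
 [ 35  55  80]
 [ 35  55  81]
 [ 34  55  82]
 [ 64  92 111]
 [ 78 111 134]
 [ 77 110 133]]
```

Request:
move_arm(commands=[[[0.1,-0.2,-2],[-0.4,-0.1,0],1],[[0,0,-2],[0,0,0],1],[[0,0,-2],[0,0,0],1],[[0,0,-2],[0,0,0],1],[[0,0,-1.5],[0,0,0],1],[[0,0,-0.4],[0,0,0],1],[[0,0,0],[0,0,0],1],[[0,0,0],[0,0,0],1]])

```text
t: 10.9
eef_pos: [467.6, -217.1, 110.0]
tcp_rot: [3.141, 0.001, 2.881]
ft_force: [0.8, -0.6, 1.2]
opening: 0.997
grip_force: 0.0
```

Request:
move_arm(commands=[[[0,0,0],[0,0,0],0.6],[[0,0,0],[0,0,0],0.5],[[0,0,0],[0,0,0],0.4],[[0,0,0],[0,0,0],0.35],[[0,0,0],[0,0,0],0.3],[[0,0,0],[0,0,0],0.25],[[0,0,0],[0,0,0],0.2],[[0,0,0],[0,0,0],0.2],[[0,0,0],[0,0,0],0.2]])

```text
t: 11.8
eef_pos: [467.1, -217.4, 109.4]
tcp_rot: [3.141, 0.0, 2.88]
ft_force: [0.0, 0.7, 0.3]
opening: 0.3
grip_force: 0.0
```

Request:
move_arm(commands=[[[0,0,0],[0,0,0],0.2],[[0,0,0],[0,0,0],0.2],[[0,0,0],[0,0,0],0.2],[[0,0,0],[0,0,0],0.2]])

```text
t: 12.2
eef_pos: [467.1, -217.4, 109.4]
tcp_rot: [3.141, 0.0, 2.88]
ft_force: [-0.6, -0.8, -0.4]
opening: 0.248
grip_force: 30.0
```

Request:
move_arm(commands=[[[0.15,0.5,0],[0,0,0],0.2],[[0.25,0.8,0],[0,0,0],0.2],[[0.3,1,0],[0,0,0],0.2],[[0.3,1,0],[0,0,0],0.2],[[0.3,1,0],[0,0,0],0.2],[[0.3,1,0],[0,0,0],0.2],[[0.3,1,0],[0,0,0],0.2],[[0.3,1,0],[0,0,0],0.2],[[0.3,1,0],[0,0,0],0.2],[[0.3,1,0],[0,0,0],0.2]])

```text
t: 13.2
eef_pos: [495.4, -123.5, 109.4]
tcp_rot: [3.141, 0.0, 2.88]
ft_force: [-1.0, -1.3, -1.6]
opening: 0.254
grip_force: 30.0
```

Request:
move_arm(commands=[[[0.3,1,0],[0,0,0],0.2],[[0.3,1,0],[0,0,0],0.2],[[0.3,1,0],[0,0,0],0.2],[[0.25,0.7,0],[0,0,0],0.2],[[0.2,0.4,0],[0,0,0],0.2],[[0,0,0],[0,0,0],0.2],[[0,0,0],[0,0,0],0.2]])

```text
t: 13.9
eef_pos: [508.7, -83.3, 109.4]
tcp_rot: [3.141, 0.0, 2.88]
ft_force: [0.9, 0.2, -1.4]
opening: 0.252
grip_force: 30.0
```

Run:
```python
from h import *
s=state(); print(s['eef_pos'],s['tcp_rot'],s['ft_force'],s['moment'],s['grip_force'])
w=snap('wrist','w4'); b=snap('scene','s4'); a=snap('side','d4')
for f in('w4','s4','d4'): print(f,'edge',px(f,(528.7,-11.9,90)).round(1),'edge+x55',px(f,(528.7+53,-11.9-13.8,90)).round(1),'cup65',px(f,(544.3,59.5,65)).round(1))
# wrist crop, scene crop, side crop
def crop(im,f,P,wd,hg,k):
    u,v=px(f,P).astype(int); x=min(max(u-wd//2,0),640-wd); y=min(max(v-hg//2,0),480-hg); print(f,x,y,k)
    return cv2.resize(im[y:y+hg,x:x+wd],None,fx=k,fy=k,interpolation=cv2.INTER_CUBIC)
A=crop(b,'s4',(535,10,90),134,100,6)[:600]
B=crop(w,'w4',(528,-12,90),160,120,5)
np.save('pics/B.npy',B); cv2.imwrite('pics/c7.png',cv2.convertScaleAbs(A[:, :800],alpha=1.4)); cv2.imwrite('pics/c8.png',B)
```

```text
[508.71966143 -83.30257789 109.41969246] [3.14061323e+00 2.67025679e-04 2.87991136e+00] [ 0.86264748  0.21504171 -1.40765352] [-0.03920171  0.01552518 -0.02076737] 29.99985784292221
w4 edge [445.3 277.4] edge+x55 [437.5 359.4] cup65 [544.2 258.5]
s4 edge [270.8 196.8] edge+x55 [251.3 216.8] cup65 [302.9 223.5]
d4 edge [293.8 311.7] edge+x55 [330.4 317. ] cup65 [303.2 295.8]
s4 213 153 6
w4 364 216 5
```

Run:
```python
from h import *
w=cv2.imread('pics/w4.png'); a=cv2.imread('pics/d4.png')
A=cv2.resize(w[120:290,380:540],None,fx=3.5,fy=3.5,interpolation=cv2.INTER_CUBIC)
B=cv2.resize(a[250:420,246:314],None,fx=3.5,fy=3.5,interpolation=cv2.INTER_CUBIC)
cv2.imwrite('pics/c9.png',np.hstack([A,cv2.convertScaleAbs(B,alpha=1.4)])); print(np.hstack([A,B]).shape)
```

```text
(595, 798, 3)
```

View pics/c9.png

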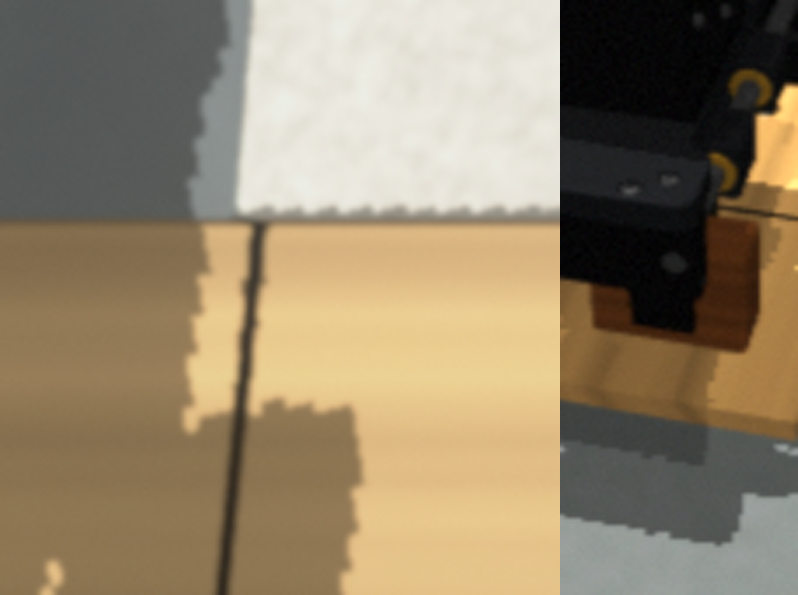

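The wrist crop shows the riser's edge running from crop (250,0) to (237,212), and the scored line from (259,225) to (224,595). I convert both to positions.

Run:
```python
from h import *
g=cv2.cvtColor(cv2.imread('pics/w4.png'),cv2.COLOR_BGR2GRAY).astype(float)
c=lambda u,v:(380+(u+.5)/3.5-.5,120+(v+.5)/3.5-.5)
# subpixel: edge = max gradient, line = darkest centroid, per row
E=[];L=[]
for v in range(60,178,4):
    c0=int(c(250-13/212*(max(v-120,-60)*3.5),0)[0]); r=np.diff(g[v,c0-6:c0+10]); k=r.argmax()
    if r[k]>25: E.append(pt('w4',c0-6+k+.5,v,90)[:2])
for v in range(188,286,4):
    uu=c(259-35/370*((v-120)*3.5-225),0)[0]; i=np.arange(int(uu)-5,int(uu)+6); w=g[v,i]; w=np.clip(np.median(w)-8-w,0,None)
    if w.sum()>0: L.append(pt('w4',(w*i).sum()/w.sum(),v,99)[:2])
E=np.array(E);L=np.array(L); print(len(E),len(L))
def line(P):
    vx,vy,x,y=cv2.fitLine(P.astype(np.float32),cv2.DIST_HUBER,0,.01,.01).ravel(); d=np.array([vx,vy])*np.sign(vx); q=np.array([x,y]); n=np.array([-d[1],d[0]]); print(np.degrees(np.arctan2(d[1],d[0])).round(2),q,'rms',((P-q)@n).std().round(2)); return q,d,n
e=line(E);l=line(L)
s=state()['eef_pos'][:2]; m=s+70*l[2]
print('mark guess from tcp',m)
print('line ahead of edge at plate middle (edge dir as fit):',(m-e[0])@e[2], ' with line fit:',((l[0]+l[1]*((m-l[0])@l[1]))-e[0])@e[2])
print('near end overlap pt', (L[0]-e[0])@e[2],(L[-1]-e[0])@e[2])
h=s+145*l[2]; print('hole',h,'cup rel',np.array([544.3,59.5])-h, 'outward',e[2])
```

```text
21 25
-14.17 [451.12863     3.8286517] rms 0.14
-14.97 [500.72064  -8.76703] rms 0.07
mark guess from tcp [526.67523671 -15.97626549]
line ahead of edge at plate middle (edge dir as fit): -0.7119651390725492  with line fit: -0.4511940605032985
near end overlap pt 0.1882807194012451 -0.48280337003783996
hole [546.04698468  56.47878975] cup rel [-1.74698468  3.02121025] outward [0.24475718 0.9695844 ]
```

The line is 0.5 mm short of the edge and the hole is about 3 mm from the cup's axis. One 1 mm nudge, then settle.

Request:
move_arm(commands=[[[0,0.1,0],[0,0,0],0.2],[[0,0,0],[0,0,0],0.2],[[0,0,0],[0,0,0],0.2],[[0,0,0],[0,0,0],0.2],[[0,0,0],[0,0,0],0.2]])

```text
t: 14.55
eef_pos: [508.6, -82.5, 109.5]
tcp_rot: [3.141, 0.0, 2.88]
ft_force: [-0.6, -0.8, -0.9]
opening: 0.247
grip_force: 30.0
```

Run:
```python
from h import *
s=state(); print(s['eef_pos'],s['tcp_rot'],s['ft_force'],s['grip_force'],np.abs(s['qvel']).max(),s['t'])
# bystander/cup check: image differences side view cup area vs after release not needed; hand in
print(env.job_done())
```

```text
[508.64033568 -82.46210852 109.45141536] [3.14086869e+00 2.68576043e-04 2.87983649e+00] [-0.58872734 -0.77256361 -0.90813852] 30.000174343585968 0.0019290142178514113 14.55
the job is handed in; nothing more can be done
None
```

The job is handed in with no verdict returned: the cup was released within about 4 mm of the ring's centre, and the plate is held level at 30 N grip with its line under 1 mm from the edge and its hole about 3 mm from the cup's axis, all by my own camera measurements (the last 1 mm nudge by the arm's own reading).

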